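# Change the hollow-cathode lamp behind the calibration standards

## Robot

A 6-joint arm with a two-finger parallel gripper is mounted at the origin on a cart in front of the work surface, level with it; the furniture and walls round the work are solid. World frame = base frame: x ahead of the robot, y to its left, z up, the work surface at z = 0. Lengths are in mm, angles in degrees, forces in N, time in s.
With the tool pointing down it reaches from about 350 to 850 mm from the base axis. Payload 8.1 kg.
Tool frame: the origin (TCP) lies at the very end of the fingers, on their centre line; the grasp point (between the pads) lies 19 mm behind it; z points along the fingers, y is the line along which they close (so a half turn about z gives the same grasp; the last joint's range is limited). The gripper opens to 85 mm and grips with 20 to 120 N. Pads are 22 mm wide; open, the fingers measure 114 mm over their backs; the gripper's body (76 mm by 85 mm) begins 54 mm behind the grasp point. The pads swing forward as they close: fully open they stand 13 mm farther back than shut.
Start: joints at [-77.601, 7.471, 85.268, -0, 87.261, -4.893], TCP at [178.364, -572.88, 231.292] pointing down, gripper open.
Joint ranges: [-169.43, 169.43], [-51.17, 129.36], [1.28, 143.12], [-76.62, 256.62], [0, 156.53], [-152.29, 152.29]. Speed limits (degrees/s): [136.94, 136.94, 159.86, 180, 180, 180].

## Interface

Orientations are given as [roll, pitch, yaw] about the fixed x, y, z axes, in that order (R = Rz(yaw) Ry(pitch) Rx(roll)).
In Python, from bench import sense, eyes, job, models gives the robot as it stands. The module is installed in compiled form; this text tells all that it offers.
- The arm moves only by the tool apply_moves, never from a script. Its argument "rows" is a list of rows, each a list of 6 numbers: the shift along the tool's x, y, z in mm, then the turn, a rotation vector about the tool's x, y, z in rad. In form: [[dx, dy, dz, rx, ry, rz], ...]. A call has exactly 5 rows; each row shifts and turns the commanded pose from where the row before left it, along the tool's axes as they then stand; what a row does not reach is not made up. A row lasts 1/8 s, in which the tool goes at most 62.5 mm and 10.7 degrees, less where a joint would pass 70% of its speed; a pose out of reach is approached as far as the arm can. A call is refused whole if a number of a shift passes 62.5 or a number of a turn 0.188, either way. A call with a gripper value outside its range is refused whole. "fingers" is the finger opening in mm, from 0 to 85.4, set as the call begins (left out, the last holds). The fingers move at their own pace and stop on an object; "grip_force" is the grip in N (left out, the last holds). Time passes only in rows, so rows that do not move let the fingers close, or fill a call up. It gives the time, the measured TCP pose, the force, the opening and the grip force at its end, in the units of the state.
- sense(): the state, without advancing time (a new reading comes with each control period).
- eyes.snapshot(name): name is "side" or "top" or "wrist"; returns (picture, depth): 384x512x3 uint8, red, green, blue; 384x512 float32, mm along the optical axis (not along the pixel's ray), 0 where there is no reading.
- eyes.get_calibration(name): a dict with "intrinsics" (3x3 intrinsics, pixels), "R" (3x3) and "t" (3): a world point X has camera coordinates R X + t; the wrist camera has in their place "mount" (4x4, takes a point from camera to tool coordinates, whose origin is the TCP and whose axes are the flange's). Camera axes: x right, y down, z forward; pixel columns grow to the right and rows downward; lengths in mm; the calibration is good to about 2 mm. A picture is of the moment at which its call begins: read the wrist's pose just before it. get_calibration takes no time and is no camera call.
- job.hand_in(): hands the job in; it is judged then, once.
Trained networks look in the newest picture that a camera, given by its name, has taken for a name from the list of things; names that differ only in an ending like _2 or _b are one class to them, and where a whole thing is asked for, a point or a joint stands for the part that bears it (a point fixed in the world has none). Each returns a list of dicts, best first, with "confidence" (0 to 1); they miss things now and then, are a little off and sometimes report something else, mostly with a low value. They report only what shows in the picture. A call takes as long as a camera call.
- models.boxes_of(name, camera): "xyz" ([x, y, z] in mm, in world coordinates, good to about 4 mm: the middle of the surface that is visible of it).
- models.cut_out(name, camera): "pixels" (384x512 bool, what is visible of it).
- models.place_of(name, camera): "xyz" ([x, y, z] in mm, in world coordinates, good to about 4 mm: a listed point, or the origin of a listed thing).
The state is a dict: "time": time; "joint_pos": joint angles; "qd": joint speeds; "joint_efforts": joint torques, N m; "tool_pos": TCP position; "tcp_rot": TCP orientation; "ft_force": force on the tool from outside, world axes, zero at the start; "wrist_torque": the same for the moment, N m; "finger_gap": finger opening in mm; "grip_force": force on a finger pad.
Only numpy, scipy, OpenCV 4.12 (cv2) and the standard library are available. Lean on these libraries where they do the work, as an engineer would, in place of code of your own. Each camera call takes 0.05 s, during which the arm holds its last target. There are 200 camera calls.

## Task

The next analysis needs the red-ringed lamp, which lies in the cradle behind the bottle rack: clear the green-capped and the white-capped bottle out of the rack and stand both in the white spill tray, then move the red-ringed lamp into the empty cradle on the grey mat, and after that put the yellow-ringed lamp away in the cradle behind the rack, each lamp centred lengthwise in its cradle. Finally stand each bottle back upright in the same place of the rack that it came from; tip no bottle over, and leave the brown dropper bottle undisturbed.

Things in the scene. Friction and masses are not known exactly. Their poses are not given: they have to be found in the camera images.
- red_lamp: Hollow-cathode lamp with a red ring: cylinder 36 to 37 in diameter, 151 long (mm), 0.1 kg, black base at its +y end, clear glass at -y. Origin on its axis at mid-length, y along the axis. Starts lying level in the cradle behind the bottle rack.
- yellow_lamp: Hollow-cathode lamp with a yellow ring: cylinder 36 to 37 in diameter, 151 long (mm), 0.1 kg, black base at its +y end, clear glass at -y. Origin on its axis at mid-length, y along the axis. Starts lying level in one of the two cradles on the grey mat.
- green_bottle: White round bottle with a green screw cap: 37 in diameter, 88 high (mm), the cap 28 wide from 72 up; 0.06 kg; gripped at any yaw. Origin at the centre of its underside, z up. Starts in one of the two places of the bottle rack.
- white_bottle: White round bottle with a white screw cap: 37 in diameter, 88 high (mm), the cap 28 wide from 72 up; 0.06 kg; gripped at any yaw. Origin at the centre of its underside, z up. Starts in one of the two places of the bottle rack.
- bottle_rack: Raised blue bottle rack, 70 (x) by 136 (y) mm, fixed. Origin at the middle of its underside, -x its front; on the left or in the middle, the grey mat in the other of these. Deck 30 above the bench; two places of 62 by 62 at y = +-33, between walls and steel rods whose tops are 50 above the bench. With bottles in it it stands 118 high, too high and near for a gripper to reach down to the lamp behind.
- store_cradle: Lamp cradle behind the bottle rack (93 behind the rack's middle); holds the red lamp at the start. Sizes in mm, origin at the middle of its underside, fixed. Spine 24 wide, 5 high, 120 long along its y, with two V saddles (12 thick, 58 wide, 30 high) at y = +-45; fingers fit between them. A seated lamp lies along y, either way round, its axis 28 above the underside; the Vs centre it sideways, not lengthwise.
- used_cradle: Lamp cradle on the grey mat (2 thick), holding the yellow lamp at the start. Sizes in mm, origin at the middle of its underside, fixed. Spine 24 wide, 5 high, 120 long along its y, with two V saddles (12 thick, 58 wide, 30 high) at y = +-45; fingers fit between them. A seated lamp lies along y, either way round, its axis 28 above the underside; the Vs centre it sideways, not lengthwise.
- free_cradle: Lamp cradle on the grey mat (2 thick), empty at the start, beside the other one, 95 from it. Sizes in mm, origin at the middle of its underside, fixed. Spine 24 wide, 5 high, 120 long along its y, with two V saddles (12 thick, 58 wide, 30 high) at y = +-45; fingers fit between them. A seated lamp lies along y, either way round, its axis 28 above the underside; the Vs centre it sideways, not lengthwise.
- spill_tray: White open spill tray, 140 (x) by 190 (y) mm outside, walls 4 thick, 28 high with the lip; flat floor 4 above the bench. Origin at the middle of its underside. At the right, fixed. Beware of a thin stiff white tube: on the bench at x 0.51 m, y -0.28 to -0.15, it rises leftward through (0.58, -0.02, 0.17) to (0.70, 0.11, 0.24), the blue rinse bottle; pass in front of it or higher.
- dropper_bottle: Brown dropper bottle with a black cap, 30 in diameter, 75 high (mm), standing on the bench behind the work. Origin at the centre of its underside. Loose bystander.

How it is judged (in metres and radians):
On the way, in this order (a step that is already met when the one before it is completed fails the run):
1. both bottles stand upright and released in the spill tray, the red lamp still in the cradle behind the rack (x of green_bottle in the frame of spill_tray between -0.062 and 0.062 m and y of green_bottle in the frame of spill_tray between -0.087 and 0.087 m and z of each of green_bottle, white_bottle in the frame of spill_tray below 0.01 m and angle between each of green_bottle, white_bottle's own z axis and vertical below 0.15 rad and contact force between the fingers and green_bottle below 0.2 N and x of white_bottle in the frame of spill_tray between -0.062 and 0.062 m and y of white_bottle in the frame of spill_tray between -0.087 and 0.087 m and contact force between the fingers and white_bottle below 0.2 N and horizontal distance between red_lamp and store_cradle below 0.015 m and angle between the y axis of red_lamp and the y axis of store_cradle, either way round below 0.12 rad and z of red_lamp in the frame of store_cradle between 0.022 and 0.035 m), for 0.2 s.
2. the red lamp lies released in the cradle on the mat that was empty (horizontal distance between red_lamp and free_cradle below 0.015 m and angle between the y axis of red_lamp and the y axis of free_cradle, either way round below 0.12 rad and z of red_lamp in the frame of free_cradle between 0.022 and 0.035 m and contact force between the fingers and red_lamp below 0.2 N), for 0.2 s.
3. the yellow lamp lies released in the cradle behind the rack, the red one still in its cradle (horizontal distance between yellow_lamp and store_cradle below 0.015 m and angle between the y axis of yellow_lamp and the y axis of store_cradle, either way round below 0.12 rad and z of yellow_lamp in the frame of store_cradle between 0.022 and 0.035 m and contact force between the fingers and yellow_lamp below 0.2 N and horizontal distance between red_lamp and free_cradle below 0.015 m and angle between the y axis of red_lamp and the y axis of free_cradle, either way round below 0.12 rad and z of red_lamp in the frame of free_cradle between 0.022 and 0.035 m), for 0.2 s.
At the end, for the whole second after the job is handed in: Red lamp in the formerly empty cradle, yellow lamp in the cradle behind the rack, each down in the Vs, within 15 mm of the cradle's middle and 0.12 rad of its line; each bottle upright within 25 mm of where it started (anywhere in its own place of the rack); all released, at rest (all of step 3 and distance of each of green_bottle, white_bottle from where it was at the start of the episode below 0.025 m and angle between each of green_bottle, white_bottle's own z axis and vertical below 0.12 rad and linear speed of each of green_bottle, white_bottle, red_lamp, yellow_lamp below 0.02 m/s and contact force between the fingers and red_lamp below 0.2 N); the robot touches nothing.
It fails at once if a bottle is tipped over (angle between any of green_bottle, white_bottle's own z axis and vertical above 0.7 rad).
It fails at once if the dropper bottle is knocked or shifted by more than 25 mm (distance of dropper_bottle from where it was at the start of the episode above 0.025 m or angle between dropper_bottle's own z axis and vertical above 0.4 rad).
It also fails if it takes over 136 s, if anything falls off the work surface, if the arm or the gripper's body presses on something with over 40 N, if the wrist force passes 120 N, or if a joint passes its speed limit or range.

## Working session

There is one attempt and no reset: what is moved stays moved. The work goes in short steps, Python scripts to look and compute and a tool call to move; the robot and the scene stay as the last step left them, time stands still between calls to the robot, and variables do not carry over. Pictures are saved under pics/ and viewed, at most 14 in all, crops included, and the job is handed in when it is done.

Besides the shell and the picture viewer there is one more tool, called as a command line: name --pt "numbers of a row" for each row, then --argument value for the rest. apply_moves: Moves the arm, as the interface text tells. Its arguments: {"type":"object","properties":{"rows":{"type":"array"},"fingers":{"type":"number"},"grip_force":{"type":"number"}},"required":["rows"]}

```bash
mkdir -p pics
python3 - <<'E'
from bench import sense, eyes, models
import cv2,numpy as np
s=sense();print({k:np.round(v,2).tolist() for k,v in s.items()})
for c in ["top","side"]:
    p,d=eyes.snapshot(c);cv2.imwrite(f"pics/{c}0.png",p[:,:,::-1])
    for n in "red_lamp yellow_lamp green_bottle white_bottle bottle_rack store_cradle used_cradle free_cradle spill_tray dropper_bottle".split():
        r=models.place_of(n,c)
        print(c,n,[(np.round(q["xyz"]).tolist(),round(q["confidence"],2)) for q in r[:3]])
E
```

```text
{'time': 0.0, 'joint_pos': [-77.6, 7.52, 85.33, -0.0, 87.26, -4.89], 'qd': [0.01, -0.01, -0.09, 0.04, 0.09, -0.04], 'joint_efforts': [0.0, -56.94, -50.06, -0.0, 0.01, -0.0], 'tool_pos': [178.22, -572.34, 230.22], 'tcp_rot': [-179.89, -0.01, 17.29], 'ft_force': [0.66, 0.01, 0.33], 'wrist_torque': [0.05, 0.02, -0.04], 'grip_force': 0.0, 'finger_gap': 85.44}
top red_lamp [([519.0, 103.0, 26.0], 0.59)]
top yellow_lamp [([456.0, 301.0, 32.0], 0.93)]
top green_bottle [([420.0, 77.0, 34.0], 0.52), ([433.0, 143.0, 32.0], 0.26)]
top white_bottle [([429.0, 144.0, 31.0], 0.44)]
top bottle_rack [([425.0, 112.0, -4.0], 0.94)]
top store_cradle [([517.0, 103.0, 2.0], 0.44)]
top used_cradle [([454.0, 293.0, 4.0], 0.56)]
top free_cradle [([445.0, 393.0, -1.0], 0.9)]
top spill_tray [([412.0, -175.0, 0.0], 0.84)]
top dropper_bottle [([423.0, 110.0, -4.0], 0.65), ([620.0, 203.0, -0.0], 0.61)]
side red_lamp [([519.0, 106.0, 27.0], 0.58)]
side yellow_lamp [([455.0, 297.0, 29.0], 0.71)]
side green_bottle [([423.0, 76.0, 28.0], 0.64)]
side white_bottle [([424.0, 142.0, 31.0], 0.88)]
side bottle_rack [([424.0, 114.0, 2.0], 0.88), ([615.0, 200.0, 2.0], 0.24)]
side store_cradle []
side used_cradle [([460.0, 298.0, 2.0], 0.78)]
side free_cradle [([444.0, 389.0, 1.0], 0.61)]
side spill_tray [([413.0, -180.0, -1.0], 0.78)]
side dropper_bottle [([616.0, 201.0, 5.0], 0.65), ([454.0, 298.0, 28.0], 0.3)]
```

View pics/top0.png

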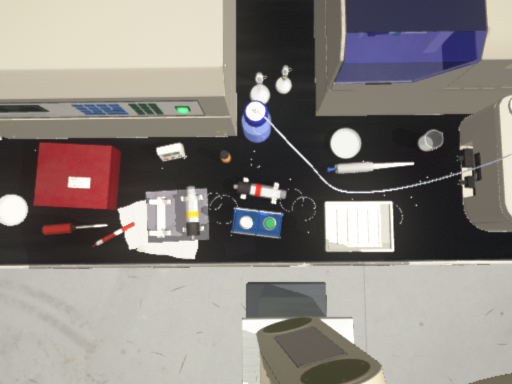

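View pics/side0.png

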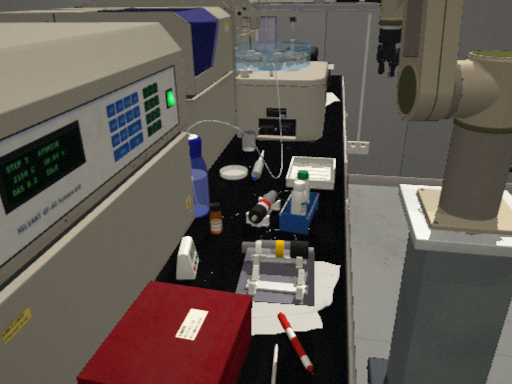

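The top view shows the rack at (257,223) px with white at (246,222) and green at (270,223). The red lamp is at (262,190), the yellow lamp at (193,211) along world x, the empty cradle left of it at (160,217), the tray at (359,226) and the dropper at (225,157). Next I measure these more precisely from depth.

```bash
cat > h.py <<'E'
from bench import sense, eyes, models
import cv2,numpy as np
def cloud(c):
    p,d=eyes.snapshot(c);k=eyes.get_calibration(c);K=np.array(k["intrinsics"])
    v,u=np.mgrid[:384,:512];P=np.stack([(u-K[0,2])/K[0,0]*d,(v-K[1,2])/K[1,1]*d,d],-1)
    W=(P-np.array(k["t"]))@np.array(k["R"]);W[d==0]=np.nan
    return p,W
def rect(q):
    (c,s,a)=cv2.minAreaRect(q[:,:2].astype(np.float32)); return np.round(c,1),np.round(s,1),round(a,1)
def to(x,y,z,yaw=None):
    """tool-axis shift from the measured pose to world x,y,z (tool down) at the present yaw, then turn rz to yaw"""
    s=sense();p=np.array(s["tool_pos"]);a=np.radians(s["tcp_rot"][2]);w=np.array([x,y,z])-p
    t=[w[0]*np.cos(a)+w[1]*np.sin(a),w[0]*np.sin(a)-w[1]*np.cos(a),-w[2]]
    rz=None if yaw is None else round(float(-np.radians((yaw-s["tcp_rot"][2]+180)%360-180)),3)
    print("pose",np.round(p,1),np.round(s["tcp_rot"],1),"J",np.round(s["joint_pos"]),"gap",round(s["finger_gap"],1),"t",round(s["time"],2),"-> shift",np.round(t,1),"rz",rz)
E
python3 - <<'E'
from h import *
for c in ["top","side"]:
    p,W=cloud(c)
    for n in "red_lamp yellow_lamp green_bottle white_bottle bottle_rack store_cradle used_cradle free_cradle spill_tray".split():
        r=models.cut_out(n,c)
        if not r: print(c,n,"none");continue
        q=W[r[0]["pixels"]];q=q[~np.isnan(q[:,0])]
        hi=np.percentile(q[:,2],98);t=q[q[:,2]>hi-12]
        print(c,n,round(r[0]["confidence"],2),len(q),"zhi",hi.round(1),"all",*rect(q),"top",len(t),*rect(t),"mean",t.mean(0).round(1))
p,W=cloud("top")
cv2.imwrite("pics/topc.png",cv2.resize(p[140:270,130:420,::-1],None,fx=2.75,fy=2.75,interpolation=cv2.INTER_CUBIC))
E
```

```text
top red_lamp 0.63 572 zhi 49.7 all [516.4 102.2] [148.  38.] 81.7 top 421 [515.2  97.4] [138.5  32.4] 80.0 mean [516.1 106.3  43.7]
top yellow_lamp 0.74 580 zhi 52.5 all [455.4 296.5] [148.2  35.5] 4.8 top 423 [458.3 296.2] [137.4  32.7] 3.6 mean [448.5 295.9  45.7]
top green_bottle 0.55 142 zhi 121.8 all [421.2  76.9] [34.2 33.8] 2.9 top 89 [420.3  76. ] [24.  26.7] 89.3 mean [420.3  76.2 117.1]
top white_bottle 0.64 139 zhi 121.3 all [424.2 139. ] [32.9 33.8] 82.8 top 92 [423.7 141.4] [26.6 26.5] 43.7 mean [424.1 141.3 116.5]
top bottle_rack 0.94 971 zhi 53.1 all [424.4 113.6] [141.5  76.5] 82.9 top 277 [423.  111.5] [137.2  71.9] 82.5 mean [422.5 113.1  48.9]
top store_cradle none
top used_cradle 0.48 53 zhi 35.0 all [453.  297.1] [99.5 59. ] 4.2 top 44 [453.  297.1] [99.5 59. ] 4.3 mean [456.2 293.2  28.8]
top free_cradle 0.88 529 zhi 30.1 all [441.8 390.6] [ 58.3 119.6] 89.3 top 80 [442.8 390.6] [98.6 56.9] 0.2 mean [443.7 390.6  25.2]
top spill_tray 0.78 3270 zhi 29.6 all [ 409.3 -179.7] [192.5 139.4] 89.4 top 444 [ 409.3 -179.7] [192.5 139.4] 89.4 mean [ 395.9 -178.9   26.7]
s
[... 420 characters left out ...]
9 114.4]
side bottle_rack 0.73 910 zhi 50.1 all [431.6  97. ] [176.5  95. ] 82.7 top 295 [422.  112.6] [143.9  71.7] 82.6 mean [420.5 141.8  45.6]
side store_cradle 0.54 227 zhi 28.5 all [524.4 109.5] [117.3  74.7] 80.1 top 63 [498.8 120.8] [120.4  52.8] 51.7 mean [506.5 128.4  22.3]
side used_cradle 0.79 491 zhi 29.6 all [451.1 310.5] [117.9  38.9] 2.4 top 115 [447.9 319.3] [107.2  20.4] 2.0 mean [448.7 320.6  23.4]
side free_cradle 0.56 876 zhi 30.4 all [442.1 393.2] [119.7  60.6] 0.3 top 193 [442.2 392.9] [101.8  60.5] 0.7 mean [441.1 391.1  25. ]
side spill_tray 0.73 1244 zhi 28.3 all [ 411.3 -130.4] [154.  402.5] 0.0 top 387 [ 409.4 -102.9] [347.7 142. ] 90.0 mean [ 406.6 -176.1   24.2]
```

View pics/topc.png

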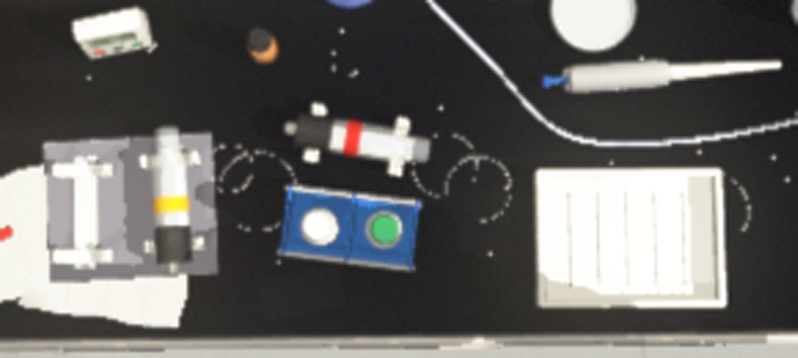

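The heights and sizes agree with what is given. The rack is at (423,112.5) with yaw -7.5°, and the store cradle works out at about (516,100). The free cradle is at about (443,391). I start with the green bottle: turn to yaw 82.5 so the fingers close along the rack's x, then go above it.

apply_moves --pt "0 0 0 0 0 -0.163" --pt "0 0 0 0 0 -0.163" --pt "0 0 0 0 0 -0.163" --pt "0 0 0 0 0 -0.163" --pt "0 0 0 0 0 -0.163" --fingers 85 --grip_force 30

```text
time: 2.78
tool_pos: [178.4, -572.9, 231.3]
tcp_rot: [180.0, -0.0, 64.3]
ft_force: [0.3, 0.4, 0.5]
finger_gap: 84.9
grip_force: 0.0
```

apply_moves --pt "0 0 0 0 0 -0.162" --pt "0 0 0 0 0 -0.161" --pt "52 12 4 0 0 0" --pt "52 12 4 0 0 0" --pt "52 12 4 0 0 0"

```text
time: 3.4
tool_pos: [234.8, -421.5, 219.1]
tcp_rot: [180.0, 0.0, 82.5]
ft_force: [0.7, 0.4, 0.5]
finger_gap: 85.1
grip_force: 0.0
```

apply_moves --pt "52 12 5 0 0 0" --pt "52 12 5 0 0 0" --pt "52 12 5 0 0 0" --pt "52 12 5 0 0 0" --pt "52 12 5 0 0 0"

```text
time: 4.03
tool_pos: [328.3, -171.5, 194.4]
tcp_rot: [179.9, 0.0, 82.5]
ft_force: [0.8, -0.2, 1.1]
finger_gap: 84.9
grip_force: 0.0
```

apply_moves --pt "52 12 5 0 0 0" --pt "52 12 5 0 0 0" --pt "52 12 5 0 0 0" --pt "52 12 5 0 0 0" --pt "52 12 0 0 0 0"

```text
time: 4.65
tool_pos: [421.6, 78.8, 174.2]
tcp_rot: [180.0, 0.0, 82.5]
ft_force: [0.7, -0.2, -0.2]
finger_gap: 85.1
grip_force: 0.0
```

Run:
```python
from h import *
to(420.5,76.3,66,82.5)
```

```text
pose [421.6  78.8 174.2] [180.    0.   82.5] J [  4. -18. 115.  -0.  83.  11.] gap 85.1 t 4.65 -> shift [ -2.7  -0.8 108.2] rz 0.0
```

apply_moves --pt "-0.5 -0.2 24 0 0 0" --pt "-0.5 -0.2 24 0 0 0" --pt "-0.5 -0.2 24 0 0 0" --pt "-0.5 -0.2 24 0 0 0" --pt "-0.5 0 12 0 0 0"

```text
time: 5.28
tool_pos: [419.4, 74.5, 65.1]
tcp_rot: [-179.9, 0.0, 82.5]
ft_force: [0.1, 0.3, -0.0]
finger_gap: 85.1
grip_force: 0.0
```

apply_moves --pt "0 0 0 0 0 0" --pt "0 0 0 0 0 0" --pt "0 0 0 0 0 0" --pt "0 0 0 0 0 0" --pt "0 0 0 0 0 0" --fingers 25 --grip_force 30

```text
time: 5.9
tool_pos: [421.3, 74.6, 67.5]
tcp_rot: [179.9, -0.0, 82.5]
ft_force: [0.2, 0.2, 6.1]
finger_gap: 36.7
grip_force: 29.9
```

Run:
```python
from h import *
to(412,-135,41,82.5)
p,d=eyes.snapshot("wrist");cv2.imwrite("pics/w1.png",p[:,:,::-1])
```

```text
pose [421.3  74.6  67.5] [179.9  -0.   82.5] J [  3. -12. 122.  -0.  70.  11.] gap 36.7 t 5.9 -> shift [-209.    18.2   26.5] rz -0.0
```

View pics/w1.png

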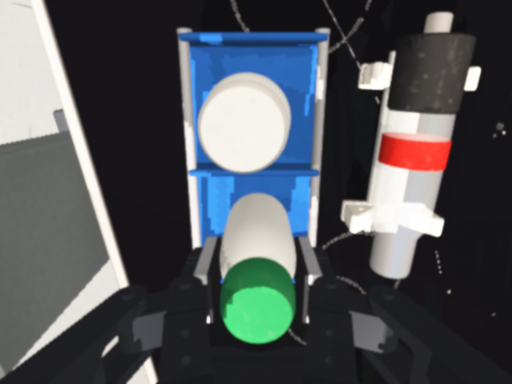

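The wrist view shows the green bottle held at (258,290), gap 36.7, with the white one at (245,120) still standing in its place. I carry the green one to the tray.

apply_moves --pt "0 0 -12 0 0 0" --pt "0 0 -26 0 0 0" --pt "0 0 -30 0 0 0" --pt "0 0 -22 0 0 0" --pt "-10 0 0 0 0 0"

```text
time: 6.58
tool_pos: [420.4, 64.7, 158.7]
tcp_rot: [179.8, -0.0, 82.6]
ft_force: [0.9, 0.0, -0.4]
finger_gap: 36.3
grip_force: 30.2
```

apply_moves --pt "-30 3 0 0 0 0" --pt "-45 4 0 0 0 0" --pt "-50 4 0 0 0 0" --pt "-45 4 0 0 0 0" --pt "-27 3 0 0 0 0"

```text
time: 7.2
tool_pos: [409.6, -135.2, 155.1]
tcp_rot: [-179.9, -0.0, 82.4]
ft_force: [0.3, -0.3, -0.3]
finger_gap: 36.5
grip_force: 30.2
```

apply_moves --pt "0 0 20 0 0 0" --pt "0 0 30 0 0 0" --pt "0 0 30 0 0 0" --pt "0 0 20 0 0 0" --pt "0 0 5 0 0 0"

```text
time: 7.82
tool_pos: [408.7, -132.5, 48.8]
tcp_rot: [-179.7, -0.1, 82.5]
ft_force: [0.1, 0.5, 0.3]
finger_gap: 36.6
grip_force: 30.2
```

Run:
```python
from h import *
to(412,-135,41,82.5)
print(sense()["ft_force"])
p,d=eyes.snapshot("wrist");cv2.imwrite("pics/w2.png",p[:,:,::-1])
```

```text
pose [ 408.7 -132.5   48.8] [-1.797e+02 -1.000e-01  8.250e+01] J [-25.  -9. 122.  -0.  68. -17.] gap 36.6 t 7.83 -> shift [-2.   3.6  7.8] rz -0.0
[0.09652354 0.48388458 0.26082986]
```

View pics/w2.png

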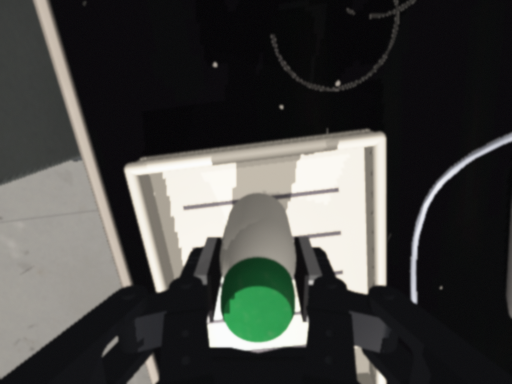

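It hangs over the tray at the left end, clear of the walls (tray rim from (140,170) to (380,140) px). I lower it the rest.

apply_moves --pt "0 2 2 0 0 0" --pt "0 1 2 0 0 0" --pt "0 0 1.5 0 0 0" --pt "0 0 1 0 0 0" --pt "0 0 0 0 0 0"

```text
time: 8.5
tool_pos: [414.0, -133.4, 44.8]
tcp_rot: [180.0, -0.0, 82.5]
ft_force: [0.4, 1.1, -1.0]
finger_gap: 36.2
grip_force: 30.2
```

apply_moves --pt "0 0 1 0 0 0" --pt "0 0 1 0 0 0" --pt "0 0 1 0 0 0" --pt "0 0 0 0 0 0" --pt "0 0 0 0 0 0"

```text
time: 9.12
tool_pos: [414.0, -133.4, 41.8]
tcp_rot: [-180.0, -0.0, 82.5]
ft_force: [0.7, 0.5, -0.4]
finger_gap: 36.4
grip_force: 30.2
```

apply_moves --pt "0 0 1 0 0 0" --pt "0 0 0.5 0 0 0" --pt "0 0 0.5 0 0 0" --pt "0 0 0 0 0 0" --pt "0 0 0 0 0 0"

```text
time: 9.75
tool_pos: [414.3, -133.5, 41.4]
tcp_rot: [-180.0, 0.0, 82.5]
ft_force: [-7.7, 3.9, 19.5]
finger_gap: 36.1
grip_force: 32.1
```

Contact is at z 41.4, as expected. I release, rise and go to the white bottle.

apply_moves --pt "0 0 -1.2 0 0 0" --pt "0 0 0 0 0 0" --pt "0 0 0 0 0 0" --pt "0 0 0 0 0 0" --pt "0 0 0 0 0 0" --fingers 80

```text
time: 10.38
tool_pos: [413.9, -133.4, 40.9]
tcp_rot: [-180.0, -0.0, 82.5]
ft_force: [-0.3, -0.1, 1.0]
finger_gap: 80.5
grip_force: 0.0
```

apply_moves --pt "0 0 -10 0 0 0" --pt "0 0 -25 0 0 0" --pt "0 0 -40 0 0 0" --pt "0 0 -40 0 0 0" --pt "0 0 -15 0 0 0"

```text
time: 11.0
tool_pos: [415.5, -134.0, 174.4]
tcp_rot: [179.7, 0.1, 82.5]
ft_force: [0.4, -0.1, 0.1]
finger_gap: 80.1
grip_force: 0.0
```

Run:
```python
from h import *
to(424.3,141,160,82.5)
p,W=cloud("top")
for n in ["green_bottle","white_bottle"]:
  r=models.cut_out(n,"top")
  for x in r[:2]:
    q=W[x["pixels"]];q=q[~np.isnan(q[:,0])];t=q[q[:,2]>np.percentile(q[:,2],98)-8];print(n,x["confidence"],t.mean(0).round(1),rect(t))
```

```text
pose [ 415.5 -134.   174.4] [1.797e+02 1.000e-01 8.250e+01] J [-25. -17. 115.   0.  82. -17.] gap 80.1 t 11.0 -> shift [273.8 -27.2  14.4] rz -0.0
white_bottle 0.7 [424.3 141.4 118.1] (array([424.9, 140. ]), array([24.1, 24. ]), 89.4)
```

apply_moves --pt "44 -4 0 0 0 0" --pt "60 -6 0 0 0 0" --pt "62 -6 0 0 0 0" --pt "60 -5 0 0 0 0" --pt "47 -4 0 0 0 0"

```text
time: 11.78
tool_pos: [423.3, 142.6, 168.8]
tcp_rot: [-179.8, 0.1, 82.6]
ft_force: [0.4, -0.6, -0.3]
finger_gap: 80.1
grip_force: 0.0
```

apply_moves --pt "0 0 12 0 0 0" --pt "0 0 28 0 0 0" --pt "0 0 30 0 0 0" --pt "0 0 25 0 0 0" --pt "0 0 9 0 0 0"

```text
time: 12.4
tool_pos: [422.2, 139.1, 63.5]
tcp_rot: [-179.7, 0.1, 82.4]
ft_force: [-0.4, 0.6, -0.2]
finger_gap: 80.3
grip_force: 0.0
```

apply_moves --pt "0 0 0 0 0 0" --pt "0 0 0 0 0 0" --pt "0 0 0 0 0 0" --pt "0 0 0 0 0 0" --pt "0 0 0 0 0 0" --fingers 25

```text
time: 13.02
tool_pos: [425.8, 140.7, 68.1]
tcp_rot: [179.9, -0.0, 82.5]
ft_force: [-0.8, -0.1, 6.7]
finger_gap: 36.4
grip_force: 30.3
```

Run:
```python
from h import *
to(413,-221,160,82.5)
p,d=eyes.snapshot("side");cv2.imwrite("pics/s2.png",cv2.resize(p[130:330,150:370,::-1],None,fx=2.5,fy=2.5))
```

```text
pose [425.8 140.7  68.1] [179.9  -0.   82.5] J [ 12.  -8. 119.  -0.  69.  19.] gap 36.4 t 13.03 -> shift [-360.3   34.5  -91.9] rz 0.0
```

View pics/s2.png

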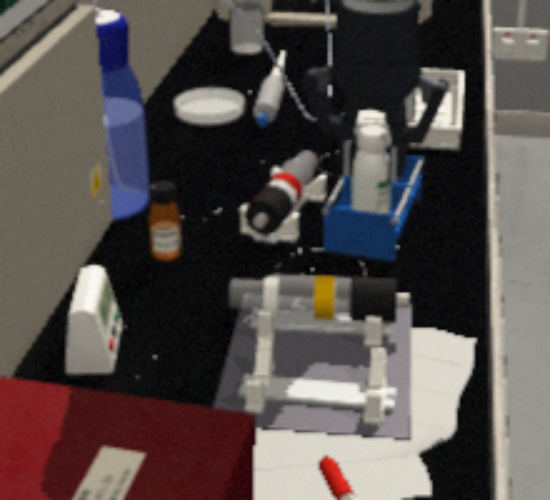

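The side view shows the white bottle held upright at (372,165), with the red lamp in its cradle and the dropper at (165,220) untouched. I carry the white bottle to the right part of the tray.

apply_moves --pt "0 0 -12 0 0 0" --pt "0 0 -26 0 0 0" --pt "0 0 -30 0 0 0" --pt "0 0 -24 0 0 0" --pt "-20 2 0 0 0 0"

```text
time: 13.7
tool_pos: [425.8, 121.3, 162.2]
tcp_rot: [179.7, -0.1, 82.6]
ft_force: [-0.0, 0.0, -1.2]
finger_gap: 36.2
grip_force: 30.1
```

apply_moves --pt "-40 4 0 0 0 0" --pt "-55 5 0 0 0 0" --pt "-60 6 0 0 0 0" --pt "-60 6 0 0 0 0" --pt "-55 5 0 0 0 0"

```text
time: 14.32
tool_pos: [414.4, -152.6, 159.8]
tcp_rot: [179.9, 0.0, 82.5]
ft_force: [0.5, 0.0, -0.7]
finger_gap: 36.6
grip_force: 30.1
```

apply_moves --pt "-45 4 0 0 0 0" --pt "-25 2 0 0 0 0" --pt "0 0 15 0 0 0" --pt "0 0 28 0 0 0" --pt "0 0 28 0 0 0"

```text
time: 14.95
tool_pos: [411.4, -219.6, 86.8]
tcp_rot: [-180.0, -0.0, 82.5]
ft_force: [0.0, 0.2, -0.4]
finger_gap: 36.7
grip_force: 30.1
```

apply_moves --pt "0 0 23 0 0 0" --pt "0 0 14 0 0 0" --pt "0 0 6 0 0 0" --pt "0 0 0 0 0 0" --pt "0 0 0 0 0 0"

```text
time: 15.58
tool_pos: [412.2, -221.2, 45.9]
tcp_rot: [179.9, 0.0, 82.5]
ft_force: [0.4, -0.7, 0.3]
finger_gap: 36.4
grip_force: 30.1
```

Run:
```python
from h import *
to(413,-221,42,82.5)
```

```text
pose [ 412.2 -221.2   45.9] [179.9   0.   82.5] J [-35.  -3. 116.   0.  67. -27.] gap 36.4 t 15.57 -> shift [0.3 0.7 3.9] rz -0.0
```

apply_moves --pt "0 0 1.5 0 0 0" --pt "0 0 1.2 0 0 0" --pt "0 0 1 0 0 0" --pt "0 0 0.5 0 0 0" --pt "0 0 0 0 0 0"

```text
time: 16.2
tool_pos: [411.8, -221.1, 42.1]
tcp_rot: [180.0, 0.0, 82.5]
ft_force: [-5.9, 2.6, 13.6]
finger_gap: 36.6
grip_force: 31.5
```

apply_moves --pt "0 0 0 0 0 0" --pt "0 0 0 0 0 0" --pt "0 0 0 0 0 0" --pt "0 0 0 0 0 0" --pt "0 0 0 0 0 0" --fingers 80

```text
time: 16.82
tool_pos: [411.5, -220.8, 40.7]
tcp_rot: [-180.0, -0.0, 82.5]
ft_force: [-0.0, -0.8, -0.1]
finger_gap: 80.2
grip_force: 0.0
```

apply_moves --pt "0 0 -10 0 0 0" --pt "0 0 -25 0 0 0" --pt "0 0 -40 0 0 0" --pt "0 0 -40 0 0 0" --pt "0 0 -15 0 0 0"

```text
time: 17.45
tool_pos: [413.0, -221.8, 174.4]
tcp_rot: [179.7, 0.1, 82.5]
ft_force: [1.1, 0.6, 0.9]
finger_gap: 80.0
grip_force: 0.0
```

Run:
```python
from h import *
to(516,101,160,82.5)
```

```text
pose [ 413.  -221.8  174.4] [1.797e+02 1.000e-01 8.250e+01] J [-35. -12. 110.   0.  81. -27.] gap 80.0 t 17.45 -> shift [333.4  60.   14.4] rz -0.0
```

apply_moves --pt "40 0 0 0 0 0" --pt "60 0 0 0 0 0" --pt "62 0 0 0 0 0" --pt "60 0 0 0 0 0" --pt "55 0 0 0 0 0"

```text
time: 18.08
tool_pos: [447.3, 55.8, 170.3]
tcp_rot: [-180.0, 0.0, 82.5]
ft_force: [1.6, -0.5, 0.8]
finger_gap: 79.8
grip_force: 0.0
```

apply_moves --pt "34 0 0 0 0 0" --pt "22 0 0 0 0 0" --pt "0 0 0 0 0 0" --pt "0 0 0 0 0 0" --pt "0 0 0 0 0 0"

```text
time: 18.7
tool_pos: [454.9, 108.4, 170.6]
tcp_rot: [-180.0, 0.0, 82.4]
ft_force: [-0.6, -0.2, 0.8]
finger_gap: 80.0
grip_force: 0.0
```

```bash
cat >> h.py <<'E'
from scipy.spatial.transform import Rotation
def wcloud():
    s=sense();p,d=eyes.snapshot("wrist");k=eyes.get_calibration("wrist");K=np.array(k["intrinsics"]);M=np.array(k["mount"])
    v,u=np.mgrid[:384,:512];P=np.stack([(u-K[0,2])/K[0,0]*d,(v-K[1,2])/K[1,1]*d,d],-1)
    T=P@M[:3,:3].T+M[:3,3];W=T@Rotation.from_euler("xyz",s["tcp_rot"],degrees=True).as_matrix().T+s["tool_pos"];W[d==0]=np.nan
    return p,W
def show(n,p,W):
    for x in models.cut_out(n,"wrist")[:2]:
        q=W[x["pixels"]];q=q[~np.isnan(q[:,0])];hi=np.percentile(q[:,2],98);t=q[q[:,2]>hi-12]
        print(n,round(x["confidence"],2),len(q),"zhi",hi.round(1),"all",*rect(q),"top",*rect(t),t.mean(0).round(1))
E
python3 - <<'E'
from h import *
p,W=wcloud();cv2.imwrite("pics/w3.png",p[:,:,::-1])
for n in ["red_lamp","yellow_lamp","store_cradle","used_cradle","free_cradle","bottle_rack"]: show(n,p,W)
to(516,101,160,82.5)
p,W=cloud("top")
for n in ["green_bottle","white_bottle","store_cradle"]:
  for x in models.cut_out(n,"top")[:2]:
    q=W[x["pixels"]];q=q[~np.isnan(q[:,0])];t=q[q[:,2]>np.percentile(q[:,2],98)-8];print(n,x["confidence"],t.mean(0).round(1),rect(t))
E
```

```text
red_lamp 0.82 5538 zhi 48.2 all [521.2  99.9] [154.5  45.3] 80.9 top [516.5 102.8] [150.2  34.7] 79.3 [516.7 110.   43.6]
store_cradle 0.86 840 zhi 30.1 all [517.   99.7] [115.6  67.7] 85.1 top [517.3 103.3] [102.3  59.3] 80.0 [515.2 104.   26.1]
used_cradle 0.67 787 zhi 29.9 all [518.2  98. ] [114.4  62.4] 80.1 top [517.4 103.7] [101.6  59. ] 80.1 [515.7 104.5  25.9]
used_cradle 0.52 2663 zhi 29.1 all [402.7  -1.9] [156.2 242. ] 1.8 top [405.5   7.9] [142.1 219.8] 4.0 [415.2 -81.7  28.9]
bottle_rack 0.65 12228 zhi 50.9 all [418.2 112. ] [139.3  84.5] 82.0 top [424.3 111.1] [138.8  72. ] 82.5 [424.5 112.2  48.4]
pose [455.1 109.1 170.9] [180.   -0.   82.5] J [  7. -11. 110.  -0.  81.  15.] gap 80.0 t 19.05 -> shift [-0.  61.4 10.9] rz -0.001
green_bottle 0.66 [ 413.  -130.2   91.8] (array([ 413.1, -130. ]), array([24.4, 21.4]), 41.2)
white_bottle 0.69 [ 410.2 -219.    92.1] (array([ 410.5, -218.3]), array([25. , 24.7]), 43.6)
```

View pics/w3.png

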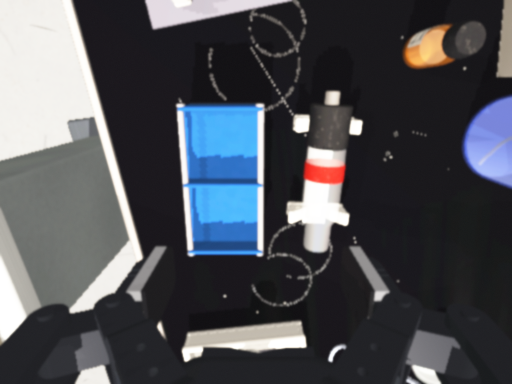

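The wrist view shows the red lamp at (325,170) in its cradle, clear of the empty rack at (222,178); the dropper is at (445,45). The two cameras agree on (516.7,102.7), with the lamp line at about 80.5°. I go down on it with the fingers at 62.

apply_moves --pt "0.5 15 0 0 0 0.035" --pt "0.5 20 0 0 0 0" --pt "0.5 17 0 0 0 0" --pt "0.2 10 12 0 0 0" --pt "0 0 20 0 0 0" --fingers 62

```text
time: 19.88
tool_pos: [517.4, 101.2, 138.3]
tcp_rot: [179.9, -0.0, 80.5]
ft_force: [0.5, 0.3, -1.5]
finger_gap: 62.1
grip_force: 0.0
```

apply_moves --pt "0 0 25 0 0 0" --pt "0 0 25 0 0 0" --pt "0 0 15 0 0 0" --pt "0 0 0 0 0 0" --pt "0 0 0 0 0 0"

```text
time: 20.5
tool_pos: [517.2, 101.4, 74.7]
tcp_rot: [179.9, -0.0, 80.5]
ft_force: [-0.1, -0.5, -0.1]
finger_gap: 62.1
grip_force: 0.0
```

Run:
```python
from h import *
to(516.7,102.7,8,80.5)
p,W=wcloud();cv2.imwrite("pics/w4.png",p[:,:,::-1])
show("red_lamp",p,W);show("store_cradle",p,W)
```

```text
pose [517.2 101.4  74.7] [179.9  -0.   80.5] J [  6.   4. 106.   0.  70.  15.] gap 62.1 t 20.5 -> shift [ 1.3 -0.7 66.7] rz -0.0
red_lamp 0.88 11067 zhi 48.1 all [518.9 102.6] [150.5  38.8] 80.5 top [517.4 102.7] [149.9  34.8] 80.1 [519.2 112.8  43.7]
store_cradle 0.61 1690 zhi 29.8 all [515.1  96.8] [119.   64.3] 81.7 top [517.4 103.5] [102.2  59.5] 80.1 [518.2 106.8  25.9]
```

View pics/w4.png

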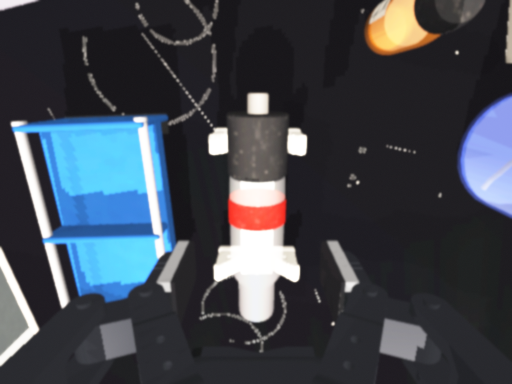

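The lamp at (258,205) is centred between the fingers, and it matches the cradle at (517.4,103.5). Going down and gripping.

apply_moves --pt "1.5 0 12 0 0 0" --pt "0 0 20 0 0 0" --pt "0 0 18 0 0 0" --pt "0 0 12 0 0 0" --pt "0 0 4 0 0 0"

```text
time: 21.28
tool_pos: [516.0, 102.7, 6.6]
tcp_rot: [-179.9, 0.0, 80.5]
ft_force: [-0.4, -0.1, -0.5]
finger_gap: 62.2
grip_force: 0.0
```

apply_moves --pt "0 0 0 0 0 0" --pt "0 0 0 0 0 0" --pt "0 0 0 0 0 0" --pt "0 0 0 0 0 0" --pt "0 0 0 0 0 0" --fingers 25 --grip_force 40

```text
time: 21.9
tool_pos: [517.0, 102.8, 8.4]
tcp_rot: [180.0, -0.0, 80.5]
ft_force: [-4.2, -0.2, 6.7]
finger_gap: 34.4
grip_force: 40.0
```

apply_moves --pt "0 0 -5 0 0 0" --pt "0 0 -10 0 0 0" --pt "0 0 -10 0 0 0" --pt "0 0 0 0 0 0" --pt "0 0 0 0 0 0"

```text
time: 22.52
tool_pos: [516.8, 102.8, 32.9]
tcp_rot: [180.0, -0.0, 80.5]
ft_force: [0.3, -0.1, -1.0]
finger_gap: 34.1
grip_force: 39.9
```

Run:
```python
from h import *
to(517.4,103.5,8,80.5)
p,W=wcloud();cv2.imwrite("pics/w5.png",p[:,:,::-1])
show("red_lamp",p,W)
```

```text
pose [516.8 102.8  32.9] [180.   -0.   80.5] J [  6.   7. 107.   0.  65.  15.] gap 34.1 t 22.52 -> shift [ 0.8  0.5 24.9] rz -0.0
red_lamp 0.91 19558 zhi 72.5 all [517.6  94.2] [168.6  40.6] 82.5 top [521.  123.1] [109.1  34.7] 80.5 [521.5 127.6  68.7]
```

View pics/w5.png

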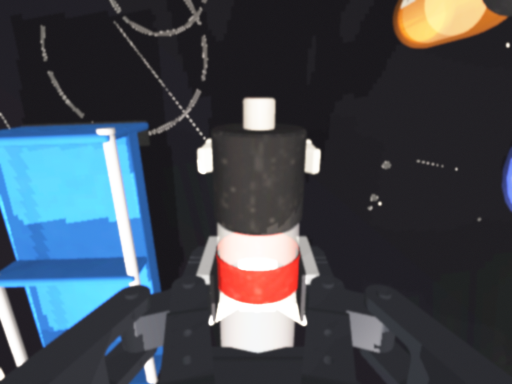

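The lamp hangs level in the grip (ring at (257,280), top 24.5 mm higher). I lift it and move half-way, so that the wrist camera can see the mat cradles.

apply_moves --pt "0 0 -20 0 0 0" --pt "0 0 -40 0 0 0" --pt "0 0 -45 0 0 0" --pt "0 0 -25 0 0 0" --pt "20 -10 0 0 0 0"

```text
time: 23.25
tool_pos: [512.2, 123.6, 165.7]
tcp_rot: [179.7, -0.1, 80.4]
ft_force: [0.3, 0.2, -1.7]
finger_gap: 34.1
grip_force: 40.1
```

apply_moves --pt "40 -18 0 0 0 0" --pt "40 -18 0 0 0 0" --pt "25 -12 0 0 0 0" --pt "0 0 0 0 0 0" --pt "0 0 0 0 0 0"

```text
time: 23.88
tool_pos: [480.2, 235.1, 162.4]
tcp_rot: [-180.0, 0.0, 80.5]
ft_force: [0.8, -0.1, -0.4]
finger_gap: 34.1
grip_force: 40.1
```

Run:
```python
from h import *
to(442.5,391.5,160,182)
p,W=wcloud();cv2.imwrite("pics/w6.png",p[:,:,::-1])
for n in ["free_cradle","used_cradle","yellow_lamp"]: show(n,p,W)
```

```text
pose [480.2 235.1 162.4] [-180.     0.    80.5] J [ 21.  -0. 100.  -0.  80.  30.] gap 34.1 t 23.88 -> shift [148.  -62.9   2.4] rz -1.771
free_cradle 0.96 3833 zhi 30.7 all [440.2 374.7] [ 41.7 122.6] 79.9 top [444.5 370.4] [101.8  17.1] 0.8 [442.9 369.   26.1]
used_cradle 0.59 784 zhi 32.1 all [450.2 294.7] [112.1  63.8] 3.7 top [454.  297.3] [101.8  59.4] 3.9 [443.7 306.3  27.8]
yellow_lamp 0.55 5497 zhi 50.2 all [453.4 296.1] [167.8  39.4] 4.0 top [456.6 297.6] [148.9  34.6] 3.9 [448.2 299.1  45.5]
```

View pics/w6.png

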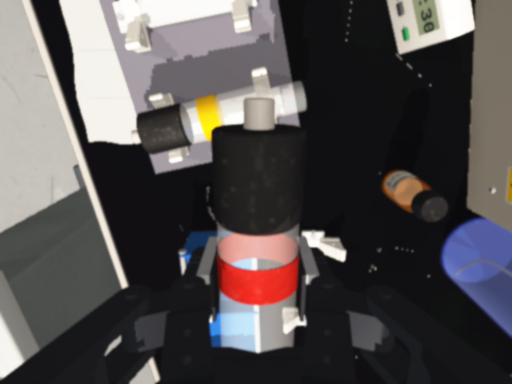

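The wrist view shows the used cradle with the yellow lamp at (220,115), and the empty cradle beyond it at the top. The free cradle line is about 0.6° and its centre (442.5,391.5). I move over it and turn by about 100°.

apply_moves --pt "25 -11 0 0 0 0" --pt "40 -17 0 0 0 0" --pt "45 -19 0 0 0 0" --pt "28 -12 0 0 0 0" --pt "10 -4 0 0 0 -0.1"

```text
time: 24.7
tool_pos: [442.2, 393.2, 162.7]
tcp_rot: [-180.0, -0.0, 86.4]
ft_force: [0.3, -0.3, -0.4]
finger_gap: 34.4
grip_force: 40.1
```

apply_moves --pt "0 0 0 0 0 -0.165" --pt "0 0 0 0 0 -0.165" --pt "0 0 0 0 0 -0.165" --pt "0 0 0 0 0 -0.165" --pt "0 0 0 0 0 -0.165"

```text
time: 25.32
tool_pos: [443.0, 391.4, 162.8]
tcp_rot: [-180.0, 0.0, 133.7]
ft_force: [-0.9, -0.5, -0.7]
finger_gap: 34.3
grip_force: 40.1
```

apply_moves --pt "0 0 0 0 0 -0.165" --pt "0 0 0 0 0 -0.165" --pt "0 0 0 0 0 -0.165" --pt "0 0 0 0 0 -0.165" --pt "0 0 0 0 0 -0.162"

```text
time: 25.95
tool_pos: [443.1, 391.3, 162.8]
tcp_rot: [-180.0, -0.0, -179.2]
ft_force: [0.6, -1.0, -0.8]
finger_gap: 34.5
grip_force: 40.1
```

apply_moves --pt "0 0 15 0 0 0" --pt "0 0 30 0 0 0" --pt "0 0 20 0 0 0" --pt "0 0 0 0 0 0" --pt "0 0 0 0 0 0"

```text
time: 26.58
tool_pos: [443.0, 392.2, 98.4]
tcp_rot: [180.0, 0.0, -179.5]
ft_force: [1.1, 1.0, -0.4]
finger_gap: 34.2
grip_force: 40.0
```

Run:
```python
from h import *
to(442.5,391.5,10.4,180.6)
p,W=wcloud();cv2.imwrite("pics/w7.png",p[:,:,::-1])
for n in ["red_lamp","free_cradle"]: show(n,p,W)
p,W=cloud("side")
for n in ["red_lamp","free_cradle"]:
  for x in models.cut_out(n,"side")[:1]:
    q=W[x["pixels"]];q=q[~np.isnan(q[:,0])];t=q[q[:,2]>np.percentile(q[:,2],98)-12];print(n,x["confidence"],t.mean(0).round(1),rect(t))
```

```text
pose [443.  392.2  98.4] [ 180.     0.  -179.5] J [ 37.  12.  95.   0.  73. -54.] gap 34.2 t 26.57 -> shift [ 0.5 -0.7 88. ] rz -0.001
red_lamp 0.57 19625 zhi 138.0 all [463.7 392.3] [ 73.6 192.6] 89.8 top [422.8 392.1] [109.5  34.5] 0.2 [418.1 392.  134.2]
free_cradle 0.69 8756 zhi 50.1 all [455.8 288.2] [150.7  56.7] 3.2 top [444.8 297.9] [125.6  34.3] 3.8 [439.1 300.6  46. ]
red_lamp 0.62 [435.  400.9 132.3] (array([444. , 399.6]), array([143. ,  27.6]), 1.8)
free_cradle 0.56 [441.  391.5  24.9] (array([441.8, 394.5]), array([101.6,  59.3]), 1.8)
```

View pics/w7.png

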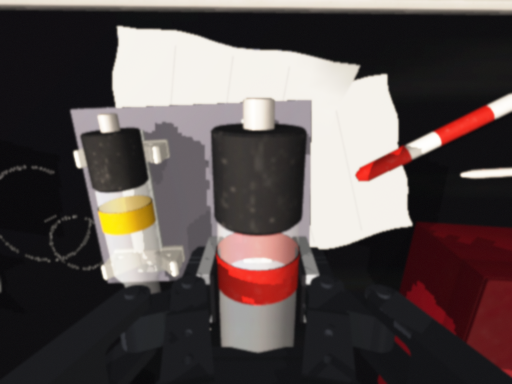

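The lamp points along the empty cradle, and the yellow one is at (125,200), well clear. Lowering.

apply_moves --pt "0 -0.5 15 0 0 0" --pt "0 0 25 0 0 0" --pt "0 0 25 0 0 0" --pt "0 0 12 0 0 0" --pt "0 0 3 0 0 0"

```text
time: 27.5
tool_pos: [441.9, 391.0, 16.5]
tcp_rot: [-179.9, -0.1, -179.4]
ft_force: [-0.2, 0.4, -1.4]
finger_gap: 34.5
grip_force: 40.0
```

apply_moves --pt "0 0 2 0 0 0" --pt "0 0 1 0 0 0" --pt "0 0 1 0 0 0" --pt "0 0 0.5 0 0 0" --pt "0 0 0 0 0 0"

```text
time: 28.12
tool_pos: [442.6, 391.5, 13.4]
tcp_rot: [180.0, 0.0, -179.4]
ft_force: [-1.2, -0.3, -0.4]
finger_gap: 34.3
grip_force: 40.0
```

apply_moves --pt "0 0 1 0 0 0" --pt "0 0 1 0 0 0" --pt "0 0 0.5 0 0 0" --pt "0 0 0 0 0 0" --pt "0 0 0 0 0 0"

```text
time: 28.75
tool_pos: [442.7, 391.8, 11.0]
tcp_rot: [180.0, 0.0, -179.4]
ft_force: [-0.2, 1.6, 0.8]
finger_gap: 34.2
grip_force: 40.2
```

apply_moves --pt "0 0 0.5 0 0 0" --pt "0 0 0 0 0 0" --pt "0 0 0 0 0 0" --pt "0 0 0 0 0 0" --pt "0 0 0 0 0 0" --fingers 62

```text
time: 29.38
tool_pos: [442.6, 391.5, 10.3]
tcp_rot: [-180.0, 0.0, -179.4]
ft_force: [-0.4, 0.5, -0.8]
finger_gap: 61.9
grip_force: 0.0
```

apply_moves --pt "0 0 -8 0 0 0" --pt "0 0 -25 0 0 0" --pt "0 0 -40 0 0 0" --pt "0 0 -25 0 0 0" --pt "0 0 0 0 0 0"

```text
time: 30.0
tool_pos: [444.4, 392.9, 111.9]
tcp_rot: [179.8, 0.3, -179.4]
ft_force: [0.6, -0.5, -0.5]
finger_gap: 62.3
grip_force: 0.0
```

Run:
```python
from h import *
to(454.5,297.4,80,183.9)
p,W=wcloud()
for n in ["red_lamp","yellow_lamp","free_cradle","used_cradle"]: show(n,p,W)
```

```text
pose [444.4 392.9 111.9] [ 179.8    0.3 -179.4] J [ 37.  11.  94.   0.  75. -54.] gap 62.3 t 30.0 -> shift [ -9.2 -95.6  31.9] rz -0.058
red_lamp 0.93 8307 zhi 50.2 all [457.2 391.1] [ 42.9 180.1] 89.8 top [443.2 392.6] [150.7  34.5] 1.3 [434.1 392.   45.6]
yellow_lamp 0.72 7839 zhi 50.2 all [456.7 289.6] [ 84.  142.3] 60.6 top [447.5 316.6] [134.7  70.5] 6.3 [440.9 300.4  46. ]
free_cradle 0.88 1293 zhi 31.7 all [450.7 392. ] [120.9  63.3] 2.5 top [442.3 392.2] [105.2  59.8] 0.8 [440.7 392.4  27.7]
used_cradle 0.79 1336 zhi 32.1 all [446.4 307.8] [101.8  98.7] 14.9 top [452.1 312.5] [103.6  88.3] 3.6 [435.8 297.4  28.7]
```

The red lamp is seated at (443,392.5), within 1 mm of the cradle's middle. On to the yellow lamp.

apply_moves --pt "-2 -15 0 0 0 -0.058" --pt "-2 -30 0 0 0 0" --pt "-3 -32 0 0 0 0" --pt "-1 -17 12 0 0 0" --pt "0 0 20 0 0 0"

```text
time: 30.88
tool_pos: [456.3, 297.1, 75.3]
tcp_rot: [180.0, 0.0, -176.2]
ft_force: [-0.6, 1.0, 0.4]
finger_gap: 61.8
grip_force: 0.0
```

apply_moves --pt "0 0 4 0 0 0" --pt "0 0 0 0 0 0" --pt "0 0 0 0 0 0" --pt "0 0 0 0 0 0" --pt "0 0 0 0 0 0"

```text
time: 31.5
tool_pos: [456.4, 298.4, 72.8]
tcp_rot: [180.0, 0.0, -176.1]
ft_force: [-0.7, -0.2, 0.0]
finger_gap: 61.7
grip_force: 0.0
```

Run:
```python
from h import *
to(456.0,297.5,9.5,183.9)
p,W=wcloud()
for n in ["yellow_lamp","used_cradle"]: show(n,p,W)
```

```text
pose [456.4 298.4  72.8] [ 180.     0.  -176.1] J [ 28.   7. 103.   0.  70. -66.] gap 61.7 t 31.5 -> shift [ 0.4 -0.9 63.3] rz 0.0
yellow_lamp 0.68 11611 zhi 50.1 all [472.7 299.7] [185.7  43.2] 4.5 top [456.2 297.7] [150.4  34.7] 3.7 [445.3 297.1  45.7]
used_cradle 0.76 1707 zhi 31.9 all [453.2 297.7] [102.2  59.8] 3.9 top [453.6 297.7] [101.4  59.8] 3.9 [449.1 297.1  27.8]
```

apply_moves --pt "0 -0.7 12 0 0 0" --pt "0 0 20 0 0 0" --pt "0 0 18 0 0 0" --pt "0 0 10 0 0 0" --pt "0 0 3 0 0 0"

```text
time: 32.28
tool_pos: [455.5, 297.1, 8.2]
tcp_rot: [-180.0, -0.1, -176.1]
ft_force: [0.1, 0.7, -0.1]
finger_gap: 61.8
grip_force: 0.0
```

apply_moves --pt "0 0 0 0 0 0" --pt "0 0 0 0 0 0" --pt "0 0 0 0 0 0" --pt "0 0 0 0 0 0" --pt "0 0 0 0 0 0" --fingers 25 --grip_force 40

```text
time: 32.9
tool_pos: [456.8, 297.9, 10.1]
tcp_rot: [179.9, 0.1, -176.1]
ft_force: [-0.3, 3.2, 6.0]
finger_gap: 34.6
grip_force: 40.3
```

apply_moves --pt "0 0 -8 0 0 0" --pt "0 0 -30 0 0 0" --pt "0 0 -45 0 0 0" --pt "0 0 -45 0 0 0" --pt "0 0 -22 0 0 0"

```text
time: 33.52
tool_pos: [456.9, 297.5, 162.4]
tcp_rot: [180.0, 0.2, -176.1]
ft_force: [0.3, 0.3, 0.2]
finger_gap: 34.0
grip_force: 40.0
```

Run:
```python
from h import *
to(517.3,103.3,160,80.3)
p,W=wcloud()
for n in ["yellow_lamp"]: show(n,p,W)
```

```text
pose [456.9 297.5 162.4] [ 180.     0.2 -176.1] J [ 28.   1.  99.  -0.  80. -66.] gap 34.0 t 33.52 -> shift [ -47.  -197.9    2.4] rz 1.808
yellow_lamp 0.55 20005 zhi 202.4 all [528.2 302.8] [296.3  95.2] 4.1 top [435.8 295.9] [109.   34.7] 3.5 [431.2 295.7 198.5]
```

apply_moves --pt "0 0 0 0 0 0.164" --pt "0 0 0 0 0 0.164" --pt "0 0 0 0 0 0.164" --pt "0 0 0 0 0 0.164" --pt "0 0 0 0 0 0.164"

```text
time: 34.25
tool_pos: [455.0, 296.6, 157.0]
tcp_rot: [-179.8, -0.1, 136.6]
ft_force: [-0.3, -0.9, -0.2]
finger_gap: 34.4
grip_force: 40.0
```

apply_moves --pt "0 0 0 0 0 0.165" --pt "0 0 0 0 0 0.165" --pt "0 0 0 0 0 0.165" --pt "0 0 0 0 0 0.165" --pt "0 0 0 0 0 0.165"

```text
time: 34.88
tool_pos: [455.0, 296.6, 157.0]
tcp_rot: [-179.8, 0.1, 89.3]
ft_force: [0.4, 0.2, -1.2]
finger_gap: 34.2
grip_force: 40.0
```

apply_moves --pt "0 0 0 0 0 0.163" --pt "-20 10 0 0 0 0" --pt "-38 19 0 0 0 0" --pt "-45 24 0 0 0 0" --pt "-42 21 0 0 0 0"

```text
time: 35.5
tool_pos: [503.7, 140.2, 157.2]
tcp_rot: [-179.8, 0.1, 80.3]
ft_force: [1.0, -0.7, -0.7]
finger_gap: 34.4
grip_force: 40.0
```

apply_moves --pt "-26 13 0 0 0 0" --pt "-10 5 5 0 0 0" --pt "0 0 25 0 0 0" --pt "0 0 30 0 0 0" --pt "0 0 15 0 0 0"

```text
time: 36.12
tool_pos: [514.1, 103.8, 81.1]
tcp_rot: [-179.7, 0.1, 80.3]
ft_force: [-0.2, 0.9, -1.7]
finger_gap: 33.9
grip_force: 40.0
```

Run:
```python
from h import *
to(517.3,103.3,8.4,80.3)
p,W=wcloud();cv2.imwrite("pics/w8.png",p[:,:,::-1])
for n in ["yellow_lamp","store_cradle"]: show(n,p,W)
```

```text
pose [514.1 103.8  81.1] [-1.797e+02  1.000e-01  8.030e+01] J [  6.   3. 106.   0.  71.  15.] gap 33.9 t 36.12 -> shift [ 0.   3.3 72.7] rz 0.001
yellow_lamp 0.84 19911 zhi 121.2 all [508.3  73. ] [216.9  65.7] 81.0 top [518.4 125. ] [110.2  34.6] 80.4 [519.1 129.4 117.3]
```

View pics/w8.png

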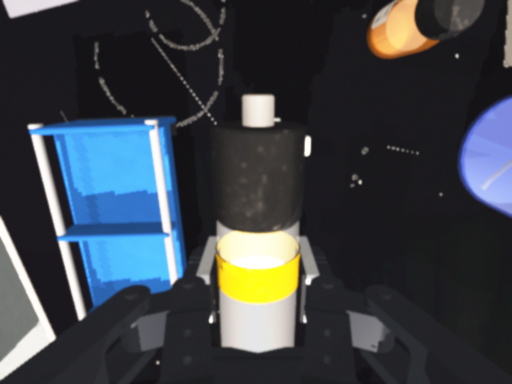

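The saddle tip shows only on the right, at (307,147), so the lamp is about 3 mm too far toward the rack. I correct that and lower.

apply_moves --pt "0 2 12 0 0 0" --pt "0 0 22 0 0 0" --pt "0 0 20 0 0 0" --pt "0 0 8 0 0 0" --pt "0 0 0 0 0 0"

```text
time: 36.9
tool_pos: [518.3, 103.2, 22.2]
tcp_rot: [-180.0, 0.0, 80.3]
ft_force: [-0.7, -0.1, -0.9]
finger_gap: 34.2
grip_force: 40.0
```

apply_moves --pt "0 0 0 0 0 0" --pt "0 0 0 0 0 0" --pt "0 0 0 0 0 0" --pt "0 0 0 0 0 0" --pt "0 0 0 0 0 0"

```text
time: 37.52
tool_pos: [518.4, 103.2, 22.4]
tcp_rot: [180.0, -0.0, 80.3]
ft_force: [-0.0, -0.5, -0.1]
finger_gap: 33.9
grip_force: 40.0
```

Run:
```python
from h import *
to(517.3,103.3,8.4,80.3)
```

```text
pose [518.4 103.2  22.4] [180.   -0.   80.3] J [  6.   8. 107.  -0.  64.  15.] gap 33.9 t 37.52 -> shift [-0.1 -1.1 14. ] rz 0.0
```

apply_moves --pt "0 -1 4 0 0 0" --pt "0 0 4 0 0 0" --pt "0 0 2.5 0 0 0" --pt "0 0 1.5 0 0 0" --pt "0 0 0.5 0 0 0"

```text
time: 38.15
tool_pos: [517.3, 103.3, 9.7]
tcp_rot: [-180.0, 0.0, 80.3]
ft_force: [0.0, 0.0, -1.6]
finger_gap: 34.4
grip_force: 40.0
```

apply_moves --pt "0 0 0.5 0 0 0" --pt "0 0 0.5 0 0 0" --pt "0 0 0 0 0 0" --pt "0 0 0 0 0 0" --pt "0 0 0 0 0 0"

```text
time: 38.78
tool_pos: [517.4, 103.3, 8.8]
tcp_rot: [180.0, 0.0, 80.3]
ft_force: [-0.7, -0.3, -0.8]
finger_gap: 34.5
grip_force: 40.0
```

apply_moves --pt "0 0 0.5 0 0 0" --pt "0 0 0 0 0 0" --pt "0 0 0 0 0 0" --pt "0 0 0 0 0 0" --pt "0 0 0 0 0 0" --fingers 62

```text
time: 39.4
tool_pos: [517.4, 103.4, 8.3]
tcp_rot: [180.0, -0.0, 80.3]
ft_force: [0.3, -0.0, 0.1]
finger_gap: 62.2
grip_force: 0.0
```

apply_moves --pt "0 0 -8 0 0 0" --pt "0 0 -25 0 0 0" --pt "0 0 -45 0 0 0" --pt "0 0 -50 0 0 0" --pt "0 0 -35 0 0 0"

```text
time: 40.02
tool_pos: [518.2, 103.4, 174.7]
tcp_rot: [179.8, -0.0, 80.3]
ft_force: [0.9, -0.2, -0.1]
finger_gap: 62.1
grip_force: 0.0
```

Run:
```python
from h import *
to(413,-221.5,170,82.5)
p,W=wcloud()
for n in ["yellow_lamp","store_cradle"]: show(n,p,W)
p,W=cloud("top")
for n in ["green_bottle","white_bottle","red_lamp","yellow_lamp"]:
  for x in models.cut_out(n,"top")[:2]:
    q=W[x["pixels"]];q=q[~np.isnan(q[:,0])];t=q[q[:,2]>np.percentile(q[:,2],98)-8];print(n,x["confidence"],t.mean(0).round(1),rect(t))
```

```text
pose [518.2 103.4 174.7] [179.8  -0.   80.3] J [  6.  -2. 101.  -0.  81.  15.] gap 62.1 t 40.02 -> shift [-338.   -49.1    4.7] rz -0.038
yellow_lamp 0.64 5295 zhi 48.2 all [515.5  94.7] [171.6  41.1] 80.9 top [517.9 103.1] [149.5  34.4] 80.7 [518.8 111.4  43.6]
store_cradle 0.9 742 zhi 30.0 all [517.7  98. ] [114.3  61.5] 80.6 top [517.5 103.4] [102.   59.6] 80.1 [517.5 104.5  26. ]
green_bottle 0.69 [ 414.2 -131.2   91.8] (array([ 414.4, -130.6]), array([25.1, 24.4]), 89.4)
white_bottle 0.64 [ 410.  -218.6   91.6] (array([ 409.9, -218.5]), array([25.2, 24.8]), 73.5)
red_lamp 0.56 [428.8 390.5  47.3] (array([444.7, 391.3]), array([135.9,  30.7]), 3.1)
yellow_lamp 0.52 [506.1  74.7  49.6] (array([498.7,  91.7]), array([ 33.3, 112.9]), 5.1)
```

The yellow lamp is seated, centred within 0.5 mm, and both bottles stand in the tray. Now I fetch the white bottle.

apply_moves --pt "0 0 0 0 0 -0.038" --pt "0 -18 0 0 0 0" --pt "0 -25 0 0 0 0" --pt "0 -19.8 0 0 0 0" --pt "-20 0 0 0 0 0" --fingers 80

```text
time: 41.05
tool_pos: [450.7, 92.4, 169.9]
tcp_rot: [-179.9, 0.0, 82.6]
ft_force: [-0.1, -0.1, -1.4]
finger_gap: 80.1
grip_force: 0.0
```

apply_moves --pt "-50 0 0 0 0 0" --pt "-60 0 0 0 0 0" --pt "-62 0 0 0 0 0" --pt "-60 0 0 0 0 0" --pt "-50 0 0 0 0 0"

```text
time: 41.68
tool_pos: [414.4, -189.7, 170.3]
tcp_rot: [-179.9, -0.0, 82.4]
ft_force: [1.2, -0.2, -0.4]
finger_gap: 80.1
grip_force: 0.0
```

apply_moves --pt "-33.5 0 0 0 0 0" --pt "0 0 10 0 0 0" --pt "0 0 0 0 0 0" --pt "0 0 0 0 0 0" --pt "0 0 0 0 0 0"

```text
time: 42.3
tool_pos: [411.6, -220.3, 161.5]
tcp_rot: [180.0, 0.0, 82.6]
ft_force: [-0.9, -0.2, 0.6]
finger_gap: 80.1
grip_force: 0.0
```

Run:
```python
from h import *
to(411.5,-221,41.5,82.5)
```

```text
pose [ 411.6 -220.3  161.5] [180.    0.   82.6] J [-34. -11. 111.   0.  80. -27.] gap 80.1 t 42.3 -> shift [ -0.7  -0.  120. ] rz 0.001
```

apply_moves --pt "0 0 15 0 0 0" --pt "0 0 32 0 0 0" --pt "0 0 36 0 0 0" --pt "0 0 28 0 0 0" --pt "0 0 9 0 0 0"

```text
time: 42.92
tool_pos: [409.6, -219.7, 38.6]
tcp_rot: [-179.8, -0.1, 82.5]
ft_force: [-0.9, -0.3, 0.4]
finger_gap: 80.1
grip_force: 0.0
```

apply_moves --pt "0 0 0 0 0 0" --pt "0 0 0 0 0 0" --pt "0 0 0 0 0 0" --pt "0 0 0 0 0 0" --pt "0 0 0 0 0 0" --fingers 25 --grip_force 30

```text
time: 43.55
tool_pos: [412.3, -221.8, 42.7]
tcp_rot: [179.9, 0.1, 82.5]
ft_force: [-1.2, 0.2, 6.6]
finger_gap: 35.9
grip_force: 30.0
```

apply_moves --pt "0 0 -12 0 0 0" --pt "0 0 -30 0 0 0" --pt "0 0 -40 0 0 0" --pt "0 0 -30 0 0 0" --pt "0 0 -10 0 0 0"

```text
time: 44.18
tool_pos: [412.4, -221.9, 166.2]
tcp_rot: [179.8, 0.1, 82.5]
ft_force: [-0.1, 0.1, -1.5]
finger_gap: 36.0
grip_force: 30.1
```

Run:
```python
from h import *
to(425.3,140.8,72,82.5)
```

```text
pose [ 412.4 -221.9  166.2] [1.798e+02 1.000e-01 8.250e+01] J [-35. -11. 111.   0.  81. -27.] gap 36.0 t 44.17 -> shift [361.2 -34.6  94.2] rz -0.0
```

apply_moves --pt "30 -3 0 0 0 0" --pt "55 -5 0 0 0 0" --pt "60 -6 0 0 0 0" --pt "60 -6 0 0 0 0" --pt "60 -6 0 0 0 0"

```text
time: 44.8
tool_pos: [419.3, 46.9, 162.6]
tcp_rot: [-180.0, 0.0, 82.5]
ft_force: [1.5, -0.4, -0.4]
finger_gap: 36.2
grip_force: 30.1
```

apply_moves --pt "55 -5 0 0 0 0" --pt "30 -3 0 0 0 0" --pt "11 -1 0 0 0 0" --pt "0 0 0 0 0 0" --pt "0 0 0 0 0 0"

```text
time: 45.42
tool_pos: [423.7, 140.3, 163.0]
tcp_rot: [-180.0, 0.0, 82.4]
ft_force: [0.6, -0.3, -0.1]
finger_gap: 36.4
grip_force: 30.1
```

Run:
```python
from h import *
to(425.3,140.8,69,82.5)
```

```text
pose [423.7 140.3 163. ] [-180.     0.    82.4] J [ 12. -15. 114.  -0.  81.  19.] gap 36.4 t 45.42 -> shift [ 0.7  1.5 94. ] rz -0.001
```

apply_moves --pt "0.5 1.5 15 0 0 0" --pt "0 0 30 0 0 0" --pt "0 0 27 0 0 0" --pt "0 0 13 0 0 0" --pt "0 0 4 0 0 0"

```text
time: 46.05
tool_pos: [424.7, 141.2, 73.2]
tcp_rot: [-179.9, 0.0, 82.5]
ft_force: [0.5, 0.5, -0.6]
finger_gap: 36.2
grip_force: 30.1
```

apply_moves --pt "0 0 2 0 0 0" --pt "0 0 1 0 0 0" --pt "0 0 1 0 0 0" --pt "0 0 0 0 0 0" --pt "0 0 0 0 0 0"

```text
time: 46.68
tool_pos: [425.4, 141.8, 70.5]
tcp_rot: [180.0, -0.0, 82.5]
ft_force: [0.3, 0.2, -0.7]
finger_gap: 36.6
grip_force: 30.1
```

apply_moves --pt "0 0 1 0 0 0" --pt "0 0 0.5 0 0 0" --pt "0 0 0.5 0 0 0" --pt "0 0 0 0 0 0" --pt "0 0 0 0 0 0"

```text
time: 47.3
tool_pos: [425.3, 141.8, 68.8]
tcp_rot: [-180.0, -0.0, 82.5]
ft_force: [-3.2, 0.7, 4.2]
finger_gap: 36.4
grip_force: 30.7
```

apply_moves --pt "0 0 0 0 0 0" --pt "0 0 0 0 0 0" --pt "0 0 0 0 0 0" --pt "0 0 0 0 0 0" --pt "0 0 0 0 0 0" --fingers 80

```text
time: 47.92
tool_pos: [425.3, 141.7, 68.3]
tcp_rot: [-180.0, -0.0, 82.5]
ft_force: [0.6, 0.3, 0.0]
finger_gap: 79.7
grip_force: 0.0
```

apply_moves --pt "0 0 -10 0 0 0" --pt "0 0 -25 0 0 0" --pt "0 0 -35 0 0 0" --pt "0 0 -25 0 0 0" --pt "0 0 -10 0 0 0"

```text
time: 48.55
tool_pos: [426.4, 142.0, 175.7]
tcp_rot: [179.8, -0.1, 82.5]
ft_force: [0.3, 0.5, 0.1]
finger_gap: 80.0
grip_force: 0.0
```

Run:
```python
from h import *
to(413.9,-133.4,42,82.5)
```

```text
pose [426.4 142.  175.7] [ 1.798e+02 -1.000e-01  8.250e+01] J [ 12. -15. 113.   0.  82.  19.] gap 80.0 t 48.55 -> shift [-274.6   23.6  133.7] rz -0.0
```

apply_moves --pt "-44 4 0 0 0 0" --pt "-60 6 0 0 0 0" --pt "-62 6 0 0 0 0" --pt "-60 5 0 0 0 0" --pt "-48 4 0 0 0 0"

```text
time: 49.18
tool_pos: [413.5, -135.3, 172.9]
tcp_rot: [-180.0, -0.0, 82.4]
ft_force: [0.8, 0.2, -0.5]
finger_gap: 79.8
grip_force: 0.0
```

apply_moves --pt "0 0 5 0 0 0" --pt "0 0 20 0 0 0" --pt "0 0 20 0 0 0" --pt "0 0 0 0 0 0" --pt "0 0 0 0 0 0"

```text
time: 49.8
tool_pos: [414.5, -132.7, 128.7]
tcp_rot: [180.0, -0.0, 82.5]
ft_force: [0.7, -0.3, 0.3]
finger_gap: 80.1
grip_force: 0.0
```

Run:
```python
from h import *
to(413.9,-133.4,42,82.5)
```

```text
pose [ 414.5 -132.7  128.7] [180.   -0.   82.5] J [-25. -15. 117.   0.  77. -17.] gap 80.1 t 49.8 -> shift [-0.8 -0.5 86.7] rz 0.001
```

apply_moves --pt "-0.8 -0.5 12 0 0 0" --pt "0 0 25 0 0 0" --pt "0 0 28 0 0 0" --pt "0 0 16 0 0 0" --pt "0 0 6 0 0 0"

```text
time: 50.42
tool_pos: [413.1, -133.7, 40.4]
tcp_rot: [-179.9, -0.0, 82.5]
ft_force: [0.1, -0.7, 1.1]
finger_gap: 80.1
grip_force: 0.0
```

apply_moves --pt "0 0 0 0 0 0" --pt "0 0 0 0 0 0" --pt "0 0 0 0 0 0" --pt "0 0 0 0 0 0" --pt "0 0 0 0 0 0" --fingers 25

```text
time: 51.05
tool_pos: [414.5, -134.3, 42.4]
tcp_rot: [179.9, 0.0, 82.5]
ft_force: [-1.1, 1.2, 5.6]
finger_gap: 36.5
grip_force: 30.0
```

apply_moves --pt "0 0 -12 0 0 0" --pt "0 0 -30 0 0 0" --pt "0 0 -40 0 0 0" --pt "0 0 -30 0 0 0" --pt "0 0 -8 0 0 0"

```text
time: 51.68
tool_pos: [415.0, -134.5, 164.1]
tcp_rot: [179.8, 0.1, 82.5]
ft_force: [-0.7, -0.6, -0.8]
finger_gap: 36.4
grip_force: 30.1
```

Run:
```python
from h import *
to(421,74.8,69,82.5)
```

```text
pose [ 415.  -134.5  164.1] [1.798e+02 1.000e-01 8.250e+01] J [-25. -17. 115.   0.  81. -17.] gap 36.4 t 51.67 -> shift [208.3 -21.4  95.1] rz -0.0
```

apply_moves --pt "25 -3 0 0 0 0" --pt "48 -5 0 0 0 0" --pt "58 -6 0 0 0 0" --pt "50 -5 0 0 0 0" --pt "27 -3 0 0 0 0"

```text
time: 52.3
tool_pos: [418.0, 77.3, 160.2]
tcp_rot: [-179.9, -0.0, 82.6]
ft_force: [0.3, -0.2, -0.1]
finger_gap: 36.7
grip_force: 30.1
```

apply_moves --pt "0 0 0 0 0 0" --pt "0 0 15 0 0 0" --pt "0 0 20 0 0 0" --pt "0 0 0 0 0 0" --pt "0 0 0 0 0 0"

```text
time: 52.92
tool_pos: [418.9, 74.5, 126.2]
tcp_rot: [-180.0, 0.0, 82.4]
ft_force: [-0.6, 0.4, 0.1]
finger_gap: 36.3
grip_force: 30.2
```

Run:
```python
from h import *
to(421,74.8,69,82.5)
p,W=cloud("side");cv2.imwrite("pics/s3.png",cv2.resize(p[130:330,150:370,::-1],None,fx=2.5,fy=2.5))
```

```text
pose [418.9  74.5 126.2] [-180.     0.    82.4] J [  3. -16. 119.  -0.  77.  11.] gap 36.3 t 52.92 -> shift [ 0.6  2.  57.2] rz -0.001
```

View pics/s3.png

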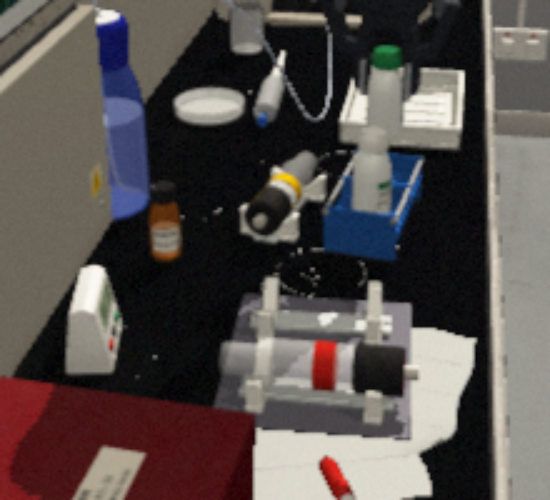

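The side view shows the white bottle back upright in its place at (372,170). The red lamp is in the mat cradle at (310,365), the yellow one behind the rack at (285,190), and the green bottle hangs above its place. I lower it.

apply_moves --pt "0.5 2 12 0 0 0" --pt "0 0 20 0 0 0" --pt "0 0 14 0 0 0" --pt "0 0 6 0 0 0" --pt "0 0 2 0 0 0"

```text
time: 53.6
tool_pos: [421.0, 75.4, 72.0]
tcp_rot: [-180.0, 0.0, 82.5]
ft_force: [0.1, -0.6, -0.6]
finger_gap: 36.3
grip_force: 30.2
```

apply_moves --pt "0 0 1 0 0 0" --pt "0 0 1 0 0 0" --pt "0 0 1 0 0 0" --pt "0 0 0 0 0 0" --pt "0 0 0 0 0 0"

```text
time: 54.22
tool_pos: [421.1, 75.4, 69.4]
tcp_rot: [180.0, -0.0, 82.5]
ft_force: [0.2, 0.8, -0.1]
finger_gap: 36.5
grip_force: 30.2
```

apply_moves --pt "0 0 0.7 0 0 0" --pt "0 0 0.5 0 0 0" --pt "0 0 0 0 0 0" --pt "0 0 0 0 0 0" --pt "0 0 0 0 0 0"

```text
time: 54.85
tool_pos: [421.2, 75.4, 68.4]
tcp_rot: [180.0, -0.0, 82.5]
ft_force: [-2.7, -1.2, 6.5]
finger_gap: 36.5
grip_force: 30.4
```

apply_moves --pt "0 0 0 0 0 0" --pt "0 0 0 0 0 0" --pt "0 0 0 0 0 0" --pt "0 0 0 0 0 0" --pt "0 0 0 0 0 0" --fingers 80

```text
time: 55.48
tool_pos: [421.1, 75.4, 68.1]
tcp_rot: [-180.0, 0.0, 82.5]
ft_force: [-0.3, 0.2, 0.5]
finger_gap: 80.0
grip_force: 0.0
```

apply_moves --pt "0 0 -10 0 0 0" --pt "0 0 -25 0 0 0" --pt "0 0 -40 0 0 0" --pt "0 0 -40 0 0 0" --pt "0 0 -15 0 0 0"

```text
time: 56.1
tool_pos: [422.6, 75.5, 201.6]
tcp_rot: [179.7, -0.1, 82.5]
ft_force: [0.2, -0.5, 0.3]
finger_gap: 80.1
grip_force: 0.0
```

apply_moves --pt "-30 0 0 0 0 0" --pt "-50 0 0 0 0 0" --pt "-50 0 0 0 0 0" --pt "-40 0 0 0 0 0" --pt "0 0 0 0 0 0"

```text
time: 56.72
tool_pos: [398.1, -95.2, 197.5]
tcp_rot: [-179.9, 0.0, 82.3]
ft_force: [-0.0, -0.8, -0.5]
finger_gap: 80.2
grip_force: 0.0
```

Run:
```python
from h import *
p,W=cloud("top");cv2.imwrite("pics/end.png",cv2.resize(p[140:270,130:420,::-1],None,fx=2.75,fy=2.75,interpolation=cv2.INTER_CUBIC))
for n in ["green_bottle","white_bottle","red_lamp","yellow_lamp"]:
  for x in models.cut_out(n,"top")[:2]:
    q=W[x["pixels"]];q=q[~np.isnan(q[:,0])];t=q[q[:,2]>np.percentile(q[:,2],98)-12];print(n,x["confidence"],t.mean(0).round(1),rect(t))
print([(np.round(q["xyz"]),q["confidence"]) for q in models.place_of("dropper_bottle","top")])
```

```text
white_bottle 0.66 [424.  142.7 116.9] (array([423.7, 142.6]), array([26.7, 24.2]), 0.4)
red_lamp 0.98 [436.9 389.4  45.6] (array([442.4, 390. ]), array([147.3,  31.6]), 1.0)
yellow_lamp 0.63 [516.5 110.5  43.5] (array([514.1, 103.1]), array([146.7,  33.5]), 78.7)
[(array([618., 203.,   3.]), 0.46)]
```

View pics/end.png

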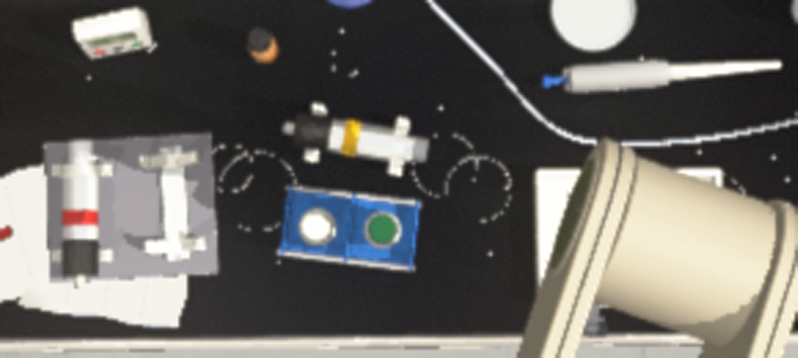

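The final top view shows both bottles upright in their own places (white (318,226), green (382,229)). The red lamp is in the left mat cradle, the yellow one behind the rack, and the dropper unmoved. Handing in.

```bash
python3 -c "
from bench import job;print(job.hand_in())"
```

```text
the job is handed in; nothing more can be done
None
```

I handed the job in at about 57 s of the 136 s allowed: both lamps sit centred in their new cradles, both bottles stand back in their own rack places, and the dropper bottle has not moved; the hand-in returned no verdict.

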